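Fish the sharpening stone out of the shelf's narrow bay with a bent rod

ROBOT

A 7-joint arm with a two-finger parallel gripper is mounted at the origin on a cart in front of the work surface, level with it; the furniture and walls round the work are solid. World frame = base frame: x ahead of the robot, y to its left, z up, the work surface at z = 0. Lengths are in m, angles in rad, forces in N, time in s.
With the tool pointing down it reaches from about 0.425 to 0.825 m from the base axis. Payload 3.6 kg.
Tool frame: the origin (TCP) lies on the centre line of the jaws, within the pads' length; the fingertips stand nose_length ahead of it and the grasp point (between the pads) lies 3 mm ahead of it (nose_length is the distance from the TCP to the fingertips, in m); z points along the fingers, y is the line along which they close (so a half turn about z gives the same grasp; the last joint's range is limited). The gripper opens to 85 mm and grips with 20 to 120 N. Pads are 22 mm wide; open, the fingers measure 114 mm over their backs; the gripper's body (76 mm by 85 mm) begins 54 mm behind the grasp point. The pads swing forward as they close: fully open they stand 13 mm farther back than shut.
Start: joints at [-1.306, 0.615, -0.013, 1.423, 0.008, 1.103, -0.04], TCP at [0.187, 0.623, 0.217] pointing down, gripper open.
Joint ranges: [-3.12, 3.12], [-0.3, 2.06], [-1.34, 1.32], [0.26, 2.42], [-1.36, 4.5], [0.01, 1.98], [-2.84, 2.84]. Speed limits (rad/s): [2.79, 2.79, 3.14, 3.14, 3.14, 3.14, 3.14].

INTERFACE

Orientations are given as a 3x3 rotation matrix whose columns are the frame's x, y, z axes.
In Python, from rig import get_obs, grab_frame, hand_in, nose_length gives the robot as it stands. The module is installed in compiled form; this text tells all that it offers.
- The arm moves only by the shell command python3 -m jog 'ROWS' [OPENING]. ROWS is JSON, a list of rows, each an object with "delta_pos": the shift along the tool's x, y, z in cm, a list of three; "twist": the turn about the tool's z in degrees. A call has 1 to 10 rows; each row shifts and turns the commanded pose from where the row before left it, along the tool's axes as they then stand; what a row does not reach is not made up. A row lasts 1/8 s, in which the tool goes at most 62.5 mm and 10.7 degrees, less where a joint would pass 70% of its speed; a pose out of reach is approached as far as the arm can. A call with a gripper value outside its range is refused whole. OPENING is the closure, from 0 (fully open) to 1 (shut), set as the call begins (- or left out, the last holds). The fingers move at their own pace and stop on an object; the grip force is fixed at half the most. Time passes only in rows, so rows that do not move let the fingers close. It gives the time, the measured TCP pose, the force, the opening and the grip force at its end, in the units of the state.
- get_obs(): the state, without advancing time (a new reading comes with each control period).
- grab_frame(name): name is "scene" or "top" or "wrist"; returns a dict with "color" (480x640x3 uint8, red, green, blue), "K" (3x3 intrinsics, pixels), "R" (3x3) and "t" (3): a world point X has camera coordinates R X + t. Camera axes: x right, y down, z forward; pixel columns grow to the right and rows downward; lengths in m; the calibration is good to about 2 mm. A picture is of the moment at which its call begins. There is no depth.
- hand_in(): hands the job in; it is judged then, once.
The state is a dict: "clock": time; "q": joint angles; "dq": joint speeds; "tau": joint torques, N m; "tool_pos": TCP position; "eef_rot": TCP orientation; "contact_force": force on the tool from outside, world axes, zero at the start; "torque": the same for the moment, N m; "gripper_width": opening from 0.0 (shut) to 1.0 (fully open); "finger_force": force on a finger pad.
Only numpy, scipy, OpenCV 4.12 (cv2) and the standard library are available. Lean on these libraries where they do the work, as an engineer would, in place of code of your own. Each camera call takes 0.05 s, during which the arm holds its last target. There are 200 camera calls.

TASK

The sharpening stone has slid to the back of the narrow bay under the little shelf, where fingers cannot reach it. Take the bent rod from the knife block, press its rubber toe on top of the stone just firmly enough to carry it along, and draw the stone out until all of it lies flat on the open worktop just in front of the shelf, without touching it with the fingers. Then stand the rod back in its slot; the stone chips easily, so never press hard on it, do not force the rod against the shelf, and leave the spice jars where they are.

Things in the scene. Friction and masses are not known exactly. Their poses are not given: they have to be found in the camera images.
- shelf: Fixed light-wood worktop shelf. Origin on the worktop, on the centre line of its narrow bay; x points into the bay, y to its left. The bay is 50 mm wide (y = -25 to 25), its floor is the worktop, closed by a back panel at x = 98 mm. Cheeks 10 mm thick bound it: 46 mm high in front, rising from x = -42 to 70 mm high at x = -6. Right of it is a wide bay (to y = -145) holding a kitchen timer.
- bay_mouth (a point): Point on the worktop in the middle of the narrow bay's open front end (shelf x = -85 mm); same axes as the shelf.
- board_edge (a point): Lower front edge of the shelf's board, above the bay's centre line (shelf x = -8, z = 70 mm). The board covers the bay from here to the back panel, underside 70 mm, top 82 mm above the worktop. Spice jars stand on it, their fronts at least 50 mm behind this edge, their tops up to 195 mm above the worktop.
- stone: Sharpening stone 100 x 40 x 20 mm, grey below, cream above, 0.14 to 0.26 kg. Origin: centre of its underside; x along its length. It starts flat in the narrow bay, far end 1 to 4 mm from the back panel, near end just under the board. Friction about 0.35 on the worktop, 0.9 on the toe: pressing with a steady 5 to 9 N carries it along, less lets the toe slip; over 12 N is too hard.
- rod: Loose bent rod, 0.14 kg, 129 mm tall. Origin: bottom of the shank's axis, level with the toe's underside; z up the shank, x the way the foot points. Dark wooden grip, flat sides, 16 (x) by 20 mm (y), z = 59 to 129; 8 mm steel shank below it; flat steel foot 16 mm wide, 5 mm thick, x = -8 to 46, underside 1.3 mm above the toe's. It starts upright in the knife block's slot, foot along the slot's +x.
- rod_grip (a point): Point on the rod's axis where to grip it (rod z = 100 mm); same axes as the rod. Gripped hard across its 16 mm (fingers closing along rod x) it is held firmest.
- rod_toe (a point): Lowest point of the black rubber roll (14 mm diameter, 18 mm long) across the end of the rod's foot: rod x = 46 mm, z = 0. This presses on the stone. The contact is stiff: once it touches, each 0.1 mm further down adds 1 to 2 N, and the force drifts as the toe is drawn along, so it must be felt.
- block: Fixed knife block of brown wood, 106 mm (x) by 84 mm (y from -27 to 56), 62 mm high. Origin on the worktop under the centre of the rod's slot; x along the slot. The slot is 74 mm (x) by 27 mm (y), open above, floor at z = 10 mm. Two black-handled paring knives stick up to z = 147 mm at y = 42 mm, x = -28 and 22 mm.
- slot_floor (a point): Centre of the floor of the slot (block z = 10 mm). The rod starts with its origin 22 mm to the block's -x side of this point, give or take 3 mm, standing on this floor.
- jar_green: Spice jar with a green lid, 46 mm diameter, 105 mm high, loose on the shelf's board. Origin at the centre of its underside.
- jar_orange: Spice jar with an orange lid, 46 mm diameter, 113 mm high, loose on the shelf's board. Origin at the centre of its underside.
- jar_red: Spice jar with a red lid, 46 mm diameter, 113 mm high, loose on the shelf's board. Origin at the centre of its underside.
Not all that is in view belongs to the job. What is meant by the rod is not red or turquoise, and is the larger of those in its own colour.

How it is judged:
By the outcome, as a careful person would: the job done as asked, in the order asked, and still so for the second after the job is handed in, with the robot touching nothing.
It also fails if it takes over 72 s, if anything falls off the work surface, if the arm or the gripper's body presses on something with over 40 N, if the wrist force passes 120 N, or if a joint passes its speed limit or range.

## Working session

There is one attempt and no reset: what is moved stays moved. The work goes in short steps, Python scripts to look and compute and a shell command to move; the robot and the scene stay as the last step left them, time stands still between calls to the robot, and variables do not carry over. Pictures are saved under pics/ and viewed, at most 13 in all, crops included, and the job is handed in when it is done.

```bash
mkdir -p pics; python3 - <<'E'
from rig import *
import cv2,pickle
print(nose_length() if callable(nose_length) else nose_length)
o=get_obs();print({k:o[k] for k in('clock','tool_pos','eef_rot','contact_force','gripper_width')})
for n in("scene","top","wrist"):
    f=grab_frame(n);pickle.dump(f,open(f"pics/{n}0.pkl","wb"));cv2.imwrite(f"pics/{n}0.png",f["color"][:,:,::-1]);print(n,f["K"][0],(-f["R"].T@f["t"]).round(3),f["R"].round(2).tolist())
E
```

```text
0.022
{'clock': 0.0, 'tool_pos': array([0.18675466, 0.62174519, 0.21561002]), 'eef_rot': array([[-9.57740982e-01,  2.87631232e-01, -6.96445016e-04],
       [ 2.87632069e-01,  9.57737634e-01, -2.53341312e-03],
       [-6.16771368e-05, -2.62667349e-03, -9.99996548e-01]]), 'contact_force': array([ 0.33847226, -0.26801368, -0.0350636 ]), 'gripper_width': 0.9968746304542064}
scene [606.13778317   0.         314.01082499] [0.102 0.24  0.962] [[-0.43, -0.9, 0.01], [-0.77, 0.36, -0.53], [0.47, -0.23, -0.85]]
top [469.65282382   0.         315.48639353] [0.48  0.016 0.98 ] [[-0.02, -1.0, 0.04], [-0.99, 0.01, -0.14], [0.14, -0.04, -0.99]]
wrist [404.07615292   0.         314.89384509] [0.106 0.646 0.372] [[0.29, 0.96, -0.0], [0.91, -0.27, 0.33], [0.31, -0.1, -0.95]]
```

View pics/scene0.png

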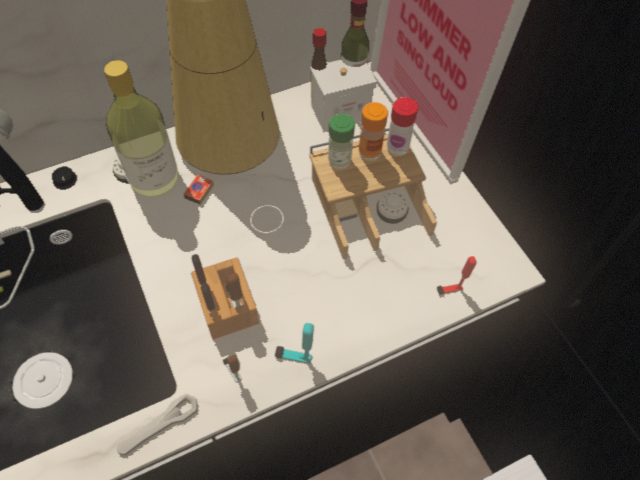

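View pics/top0.png

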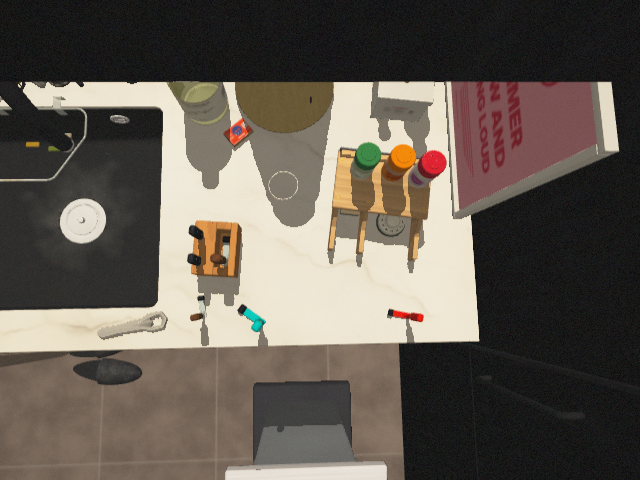

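The scene shows four rods: turquoise (scene 305,340), red (465,275), a small brown-handled one lying at the front (235,370), and a brown-handled one standing in the block (235,290). I choose the one in the block. The narrow bay lies between the cheeks at scene (335,230) and (372,235), with the stone at (347,210). I'll check these in close crops.

```bash
python3 - <<'E'
import cv2,numpy as np
s=cv2.imread("pics/scene0.png");t=cv2.imread("pics/top0.png")
def c(im,x,y,w,h,k):return cv2.resize(im[y:y+h,x:x+w],None,fx=k,fy=k,interpolation=cv2.INTER_CUBIC)
# block: 66x100 px
cv2.imwrite("pics/c1.png",np.hstack([c(s,180,245,90,100,4.4)[:440,:396],c(t,180,205,90,100,4.4)[:440,:396]]))
cv2.imwrite("pics/c2.png",np.hstack([c(s,300,125,140,130,2.85),c(t,320,140,140,130,2.85)]))
E
```

```text
(no output)
```

View pics/c1.png

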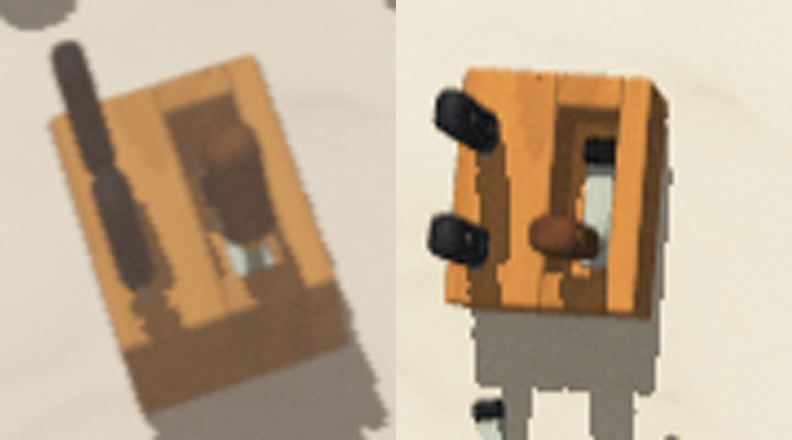

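View pics/c2.png

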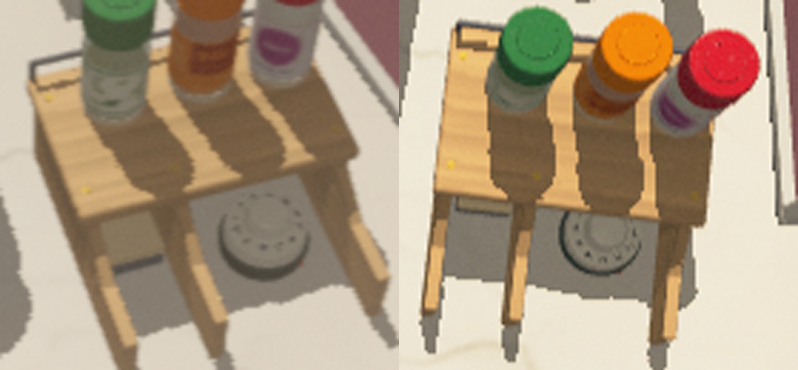

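The c1 crop shows the dark-brown rod standing in the slot. Its grip top is at scene ≈(232,276) and top ≈(216,258), and its black toe is at top ≈(226,239), on the far (+x) side. The c2 crop shows the narrow bay as the left one, with the stone's cream end under the board at scene ≈(347,213). I'll fit the poses next.

```bash
cat > fit.py <<'E'
import pickle,numpy as np
from scipy.optimize import least_squares
F={n:pickle.load(open(f"pics/{n}0.pkl","rb")) for n in("scene","top")}
def proj(f,X):
    c=np.atleast_2d(X)@f["R"].T+f["t"];p=c@f["K"].T;return p[:,:2]/p[:,2:]
def fit(obs,x0):
    # obs: (view, local xyz mm, px)
    def W(p,L):
        c,s=np.cos(p[3]),np.sin(p[3]);L=np.asarray(L)/1e3
        return p[:3]+np.array([c*L[0]-s*L[1],s*L[0]+c*L[1],L[2]])
    r=lambda p:np.concatenate([proj(F[v],W(p,L))[0]-px for v,L,px in obs])
    s=least_squares(r,x0,loss="soft_l1");print(s.x.round(4),"\n",r(s.x).reshape(-1,2).round(1).tolist());return s.x
def tri(a,b):
    return least_squares(lambda X:np.r_[proj(F["scene"],X)[0]-a,proj(F["top"],X)[0]-b],[.6,0,.1]).x.round(4)
E
python3 - <<'E'
from fit import *
S1=lambda x,y:("scene",np.array([180+x/4.4,245+y/4.4]));T1=lambda x,y:("top",np.array([180+(x-396)/4.4,205+y/4.4]))
S2=lambda x,y:("scene",np.array([300+x/2.85,125+y/2.85]));T2=lambda x,y:("top",np.array([320+(x-399)/2.85,140+y/2.85]))
o=lambda vp,L:(vp[0],L,vp[1])
print("block");fit([o(S1(48,122),[53,56,62]),o(S1(254,57),[53,-27,62]),o(S1(345,285),[-53,-27,62]),o(S1(124,350),[-53,56,62]),
 o(T1(466,68),[53,56,62]),o(T1(651,79),[53,-27,62]),o(T1(648,320),[-53,-27,62]),o(T1(446,303),[-53,56,62])],[.45,.2,0,0])
print("rod top",tri(S1(230,138)[1],T1(553,230)[1]))
for z in(.017,.02):pass
print("shelf");fit([o(S2(80,222),[-8,35,82]),o(S2(357,152),[-8,-155,82]),o(T2(436,188),[-8,35,82]),o(T2(704,226),[-8,-155,82]),
 o(S2(124,350),[-85,30,46]),o(S2(212,337),[-85,-30,46]),o(S2(374,297),[-85,-150,46]),
 o(T2(429,316),[-85,30,46]),o(T2(512,322),[-85,-30,46]),o(T2(663,342),[-85,-150,46])],[.65,-.2,0,0])
E
```

```text
block
[ 0.5775  0.1575 -0.0038 -0.066 ] 
 [[-0.1, -0.3], [-0.1, -0.8], [-1.0, -0.3], [0.2, 1.9], [0.6, 0.4], [0.8, 0.1], [-2.4, -0.9], [0.6, 0.9]]
rod top [0.5541 0.1575 0.138 ]
shelf
[ 0.6595 -0.0945 -0.0125 -0.1479] 
 [[-0.2, 1.2], [0.7, 2.1], [-0.3, 1.1], [0.4, 0.6], [-0.6, 1.2], [0.1, -2.3], [4.9, -4.0], [-1.5, -3.2], [-1.4, -1.4], [3.9, -0.6]]
```

```bash
python3 -m jog '[{"delta_pos":[-4.86,-3.39,-0.2],"twist":0},{"delta_pos":[-4.86,-3.39,-0.2],"twist":0},{"delta_pos":[-4.86,-3.39,-0.2],"twist":0},{"delta_pos":[-4.86,-3.39,-0.2],"twist":0},{"delta_pos":[-4.86,-3.39,-0.2],"twist":0},{"delta_pos":[-4.86,-3.39,-0.2],"twist":0},{"delta_pos":[-4.86,-3.39,-0.2],"twist":0},{"delta_pos":[-4.86,-3.39,-0.2],"twist":0},{"delta_pos":[-4.86,-3.39,-0.2],"twist":0},{"delta_pos":[-4.86,-3.39,-0.2],"twist":0}]'
python3 -m jog '[{"delta_pos":[0,0,0],"twist":10},{"delta_pos":[0,0,0],"twist":10},{"delta_pos":[0,0,0],"twist":10},{"delta_pos":[0,0,0],"twist":10},{"delta_pos":[0,0,0],"twist":10},{"delta_pos":[0,0,0],"twist":10},{"delta_pos":[0,0,0],"twist":10},{"delta_pos":[0,0,0],"twist":7},{"delta_pos":[0,0,0],"twist":0}]'
python3 - <<'E'
from rig import *
import cv2,pickle
o=get_obs();print({k:o[k].round(4).tolist() for k in('tool_pos','eef_rot','q','contact_force')})
f=grab_frame("wrist");pickle.dump(f,open("pics/w1.pkl","wb"));cv2.imwrite("pics/w1.png",f["color"][:,:,::-1])
E
```

```text
clock: 1.4
tool_pos: [0.5557, 0.1565, 0.2367]
eef_rot: [[-0.958, 0.287, -0.0], [0.287, 0.958, 0.0], [0.0, 0.0, -1.0]]
contact_force: [0.1, 1.0, 0.3]
gripper_width: 0.998
finger_force: 0.0
clock: 2.52
tool_pos: [0.5546, 0.1582, 0.2364]
eef_rot: [[0.063, 0.998, -0.001], [0.998, -0.063, -0.0], [-0.001, -0.001, -1.0]]
contact_force: [0.4, 0.1, -0.0]
gripper_width: 0.999
finger_force: 0.0
{'tool_pos': [0.5546, 0.1582, 0.2364], 'eef_rot': [[0.0631, 0.998, -0.0008], [0.998, -0.0631, -0.0005], [-0.0005, -0.0008, -1.0]], 'q': [-0.5751, 0.5048, 0.409, 1.6234, -0.2219, 1.0605, -0.1657], 'contact_force': [0.449, 0.0775, -0.0241]}
```

View pics/w1.png

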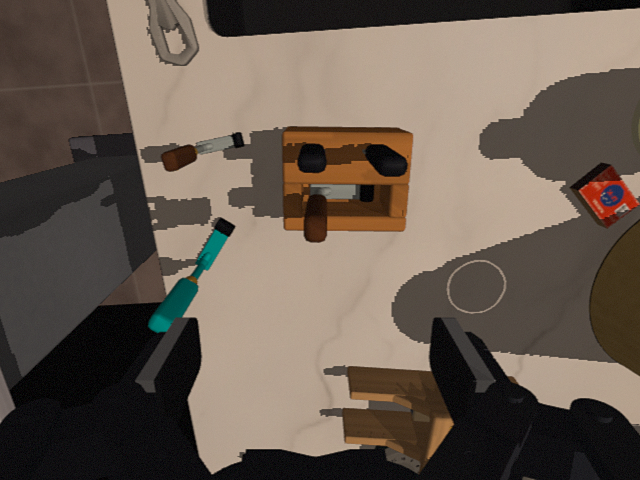

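Wrist view: the rod's grip top is at ≈(316,232), the toe at ≈(367,192), and the block's top-face corners at (285,130), (412,132), (406,230) and (284,230). The shelf cheeks' front ends are at the bottom, at (348,382) and (344,424).

```bash
cat >> fit.py <<'E'
import os
for n in("w1","w2","w3"):
    if os.path.exists(f"pics/{n}.pkl"):F[n]=pickle.load(open(f"pics/{n}.pkl","rb"))
def tri2(d):
    r=lambda X:np.concatenate([proj(F[v],X)[0]-p for v,p in d.items()])
    s=least_squares(r,[.6,0,.1]).x;print(s.round(4),r(s).round(1));return s
E
python3 - <<'E'
from fit import *
S1=lambda x,y:("scene",np.array([180+x/4.4,245+y/4.4]));T1=lambda x,y:("top",np.array([180+(x-396)/4.4,205+y/4.4]))
o=lambda vp,L:(vp[0],L,vp[1]);W=lambda x,y:("w1",np.array([x,y]))
fit([o(S1(48,122),[53,56,62]),o(S1(254,57),[53,-27,62]),o(S1(345,285),[-53,-27,62]),o(S1(124,350),[-53,56,62]),
 o(T1(466,68),[53,56,62]),o(T1(651,79),[53,-27,62]),o(T1(648,320),[-53,-27,62]),o(T1(446,303),[-53,56,62]),
 o(W(285,130),[-53,56,62]),o(W(412,132),[53,56,62]),o(W(406,230),[53,-27,62]),o(W(284,230),[-53,-27,62])],[.45,.2,0,0])
tri2({"scene":S1(230,138)[1],"top":T1(553,230)[1],"w1":[316,232]})
tri2({"top":T1(601,150)[1],"w1":[367,192]})
tri2({"scene":S1(230,138)[1],"w1":[316,232]})
E
```

```text
[ 0.5804  0.1581 -0.0082 -0.0676] 
 [[-0.5, -0.3], [-0.7, -0.7], [-1.9, -0.4], [-0.5, 1.7], [0.8, -0.7], [0.8, -0.9], [-2.4, -2.2], [0.7, -0.5], [-3.1, 2.3], [0.0, 0.7], [-1.6, -0.4], [0.2, -0.7]]
[0.555  0.1576 0.1364] [-0.5  0.   0.5 -0.2 -0.1  0. ]
[0.6028 0.1561 0.0216] [ 0.  -0.5 -0.2 -0. ]
[0.5551 0.1572 0.1353] [-0.2  0.2  0.   0.1]
```

```bash
python3 -m jog '[{"delta_pos":[-0.08,0.05,3],"twist":0},{"delta_pos":[0,0,3],"twist":0},{"delta_pos":[0,0,3],"twist":0},{"delta_pos":[0,0,2.3],"twist":0},{"delta_pos":[0,0,1],"twist":0},{"delta_pos":[0,0,0],"twist":0}]'
python3 -m jog '[{"delta_pos":[0,0,0],"twist":0},{"delta_pos":[0,0,0],"twist":0},{"delta_pos":[0,0,0],"twist":0},{"delta_pos":[0,0,0],"twist":0},{"delta_pos":[0,0,0],"twist":0},{"delta_pos":[0,0,0],"twist":0},{"delta_pos":[0,0,0],"twist":0},{"delta_pos":[0,0,0],"twist":0}]' 1
```

```text
clock: 3.32
tool_pos: [0.5552, 0.1571, 0.1135]
eef_rot: [[0.064, 0.998, -0.001], [0.998, -0.064, -0.0], [-0.0, -0.001, -1.0]]
contact_force: [-0.4, -0.0, -0.1]
gripper_width: 1.003
finger_force: 0.0
clock: 4.32
tool_pos: [0.5554, 0.1573, 0.1142]
eef_rot: [[0.065, 0.998, 0.0], [0.998, -0.065, 0.0], [0.0, 0.0, -1.0]]
contact_force: [-2.2, 0.3, 5.1]
gripper_width: 0.163
finger_force: 59.8
```

```bash
python3 -m jog '[{"delta_pos":[0,0,-1],"twist":0},{"delta_pos":[0,0,-2],"twist":0},{"delta_pos":[0,0,-3],"twist":0},{"delta_pos":[0,0,-3],"twist":0},{"delta_pos":[0,0,-3],"twist":0},{"delta_pos":[0,0,-1],"twist":0}]'
python3 -m jog '[{"delta_pos":[-3.1,-0.4,0],"twist":0},{"delta_pos":[-4,-0.5,0],"twist":0},{"delta_pos":[-4,-0.5,0],"twist":0},{"delta_pos":[-4,-0.5,0],"twist":0},{"delta_pos":[-4,-0.5,0],"twist":0},{"delta_pos":[-4,-0.5,0],"twist":4.7},{"delta_pos":[0,0,0],"twist":0},{"delta_pos":[0,0,0],"twist":0}]'
python3 - <<'E'
from rig import *
import cv2,pickle
o=get_obs();print({k:o[k].round(4).tolist() for k in('tool_pos','q','contact_force')})
f=grab_frame("wrist");pickle.dump(f,open("pics/w2.pkl","wb"));cv2.imwrite("pics/w2.png",f["color"][:,:,::-1])
f=grab_frame("scene");pickle.dump(f,open("pics/s2.pkl","wb"));cv2.imwrite("pics/s2.png",f["color"][:,:,::-1])
E
```

```text
clock: 5.08
tool_pos: [0.5563, 0.1571, 0.2455]
eef_rot: [[0.065, 0.998, 0.003], [0.998, -0.065, 0.001], [0.001, 0.003, -1.0]]
contact_force: [0.1, 0.7, -2.3]
gripper_width: 0.165
finger_force: 59.0
clock: 6.08
tool_pos: [0.5111, -0.0706, 0.243]
eef_rot: [[0.146, 0.989, -0.002], [0.989, -0.146, 0.001], [0.001, -0.002, -1.0]]
contact_force: [0.5, 0.1, -1.6]
gripper_width: 0.16
finger_force: 59.0
{'tool_pos': [0.5111, -0.0706, 0.243], 'q': [-0.2311, 0.4078, 0.4712, 1.7777, -0.2151, 1.0088, 0.1765], 'contact_force': [0.5497, 0.054, -1.5599]}
```

View pics/w2.png

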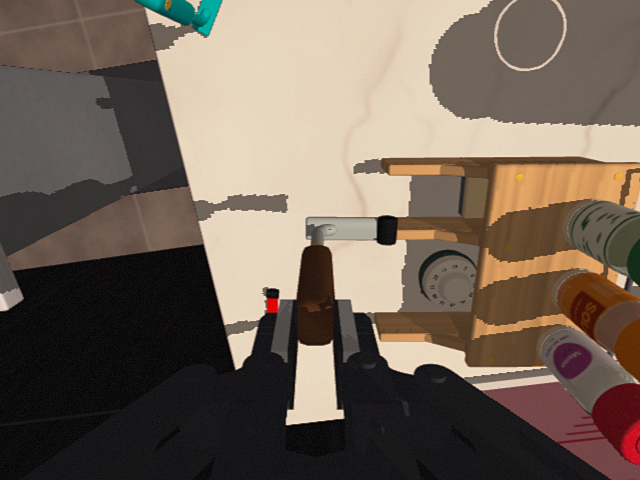

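```bash
python3 - <<'E'
import cv2
t=cv2.imread("pics/w2.png")
cv2.imwrite("pics/c3.png",cv2.resize(t[145:350,350:550],None,fx=2.9,fy=2.9,interpolation=cv2.INTER_CUBIC))
E
```

```text
(no output)
```

View pics/c3.png

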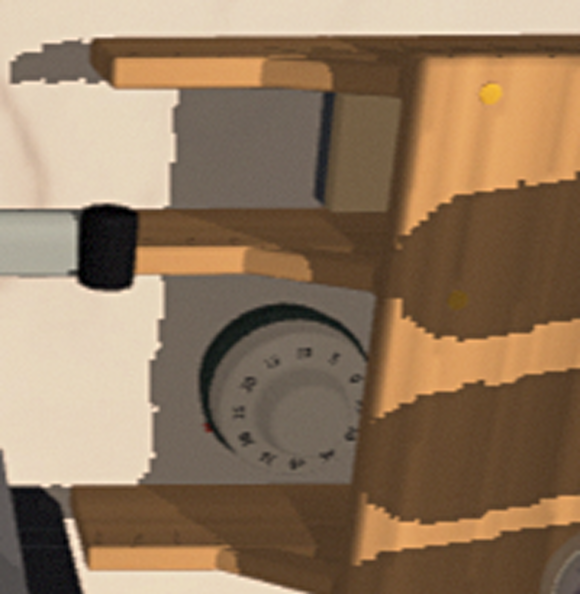

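```bash
python3 - <<'E'
from fit import *
C=lambda x,y:np.array([350+x/2.9,145+y/2.9])
T2=lambda x,y:np.array([320+(x-399)/2.85,140+y/2.85]);S2=lambda x,y:np.array([300+x/2.85,125+y/2.85])
ob=[("w2",L,C(*p)) for L,p in [([-85,35,46],(113,58)),([-85,25,46],(116,87)),([-85,35,0],(92,40)),([-42,35,46],(265,60)),([-42,25,46],(265,88)),([-42,-25,46],(248,247)),([-42,-35,46],(243,273)),
([-85,-145,46],(92,548)),([-85,-155,46],(88,570)),([-8,35,82],(413,55)),([-8,-155,82],(350,565))]]
p=fit(ob,[.66,-.09,0,-.148])
p2=fit(ob+[("scene",[-8,35,82],S2(80,222)),("scene",[-8,-155,82],S2(357,152)),("top",[-8,35,82],T2(436,188)),("top",[-8,-155,82],T2(704,226))],[.66,-.09,0,-.148])
def onz(v,px,z):
    f=F[v];d=f["R"].T@np.linalg.solve(f["K"],[*px,1]);c=-f["R"].T@f["t"];return c+d*(z-c[2])/d[2]
for q in(p,p2):
  c,s=np.cos(q[3]),np.sin(q[3])
  for px,z in(((337,93),.02),((330,210),.02),((322,93),0),((318,200),0)):
    w=onz("w2",C(*px),z+q[2])-q[:3];print((1e3*np.array([c*w[0]+s*w[1],-s*w[0]+c*w[1]])).round(1))
# toe
print("toe", onz("w2",C(107,247),.146).round(4), onz("w2",C(80,240),.146).round(4))
E
```

```text
[ 0.6648 -0.1011 -0.0205 -0.1328] 
 [[3.4, -0.1], [1.8, 0.7], [2.6, -0.8], [-2.3, -1.5], [-3.2, -0.3], [-1.7, -3.8], [-0.8, -3.0], [2.7, 0.5], [3.7, 1.0], [-0.1, 6.2], [-2.9, 22.5]]
[ 0.6642 -0.0997 -0.0186 -0.1269] 
 [[2.7, -0.7], [1.2, 0.2], [1.9, -1.3], [-2.7, -2.3], [-3.6, -1.1], [-1.7, -4.2], [-0.8, -3.4], [3.0, 0.8], [4.1, 1.3], [-0.2, 5.1], [-2.0, 22.6], [1.4, 0.5], [0.6, -0.1], [2.0, -0.3], [2.2, -2.8]]
[-6.1 17.8]
[ -4.1 -24. ]
[-4.  14.1]
[ -1.4 -25.9]
[-5.8 16.9]
[ -4.1 -24.7]
[-3.8 13.1]
[ -1.4 -26.7]
toe [ 0.558  -0.0758  0.146 ] [ 0.5521 -0.0732  0.146 ]
```

```bash
python3 - <<'E'
from fit import *
C=lambda x,y:np.array([350+x/2.9,145+y/2.9])
T2=lambda x,y:np.array([320+(x-399)/2.85,140+y/2.85]);S2=lambda x,y:np.array([300+x/2.85,125+y/2.85])
ob=[("w2",L,C(*p)) for L,p in [([-85,35,46],(113,58)),([-85,25,46],(116,87)),([-85,35,0],(92,40)),([-42,35,46],(265,60)),([-42,25,46],(265,88)),([-42,-25,46],(248,247)),([-42,-35,46],(243,273)),
([-85,-145,46],(92,548)),([-85,-155,46],(88,570)),([-8,35,82],(413,55))]]+[("w2",[-8,-155,82],[467,366])]
p=fit(ob,[.66,-.09,0,-.148])
p2=fit(ob+[("scene",[-8,35,82],S2(80,222)),("scene",[-8,-155,82],S2(357,152)),("top",[-8,35,82],T2(436,188)),("top",[-8,-155,82],T2(704,226))],[.66,-.09,0,-.148])
def onz(v,px,z):
    f=F[v];d=f["R"].T@np.linalg.solve(f["K"],[*px,1]);c=-f["R"].T@f["t"];return c+d*(z-c[2])/d[2]
for q in(p,p2):
  c,s=np.cos(q[3]),np.sin(q[3])
  for px,z in(((337,93),.02),((330,210),.02),((322,93),0),((318,200),0)):
    w=onz("w2",C(*px),z+q[2])-q[:3];print((1e3*np.array([c*w[0]+s*w[1],-s*w[0]+c*w[1]])).round(1))
# fit with z=0
F0=least_squares(lambda a:np.concatenate([proj(F[v],[a[0]+(np.cos(a[2])*L[0]-np.sin(a[2])*L[1])/1e3,a[1]+(np.sin(a[2])*L[0]+np.cos(a[2])*L[1])/1e3,L[2]/1e3])[0]-px for v,L,px in ob]),[.66,-.09,-.148],loss="soft_l1");print(F0.x,F0.fun.reshape(-1,2).round(1).tolist())
for px,z in(((337,93),.02),((330,210),.02),((322,93),0),((318,200),0)):print(onz("w2",C(*px),z).round(4))
E
```

```text
[ 0.6628 -0.1006 -0.0147 -0.1416] 
 [[2.6, -0.2], [1.0, 0.8], [1.8, -1.0], [-2.4, -1.2], [-3.4, 0.2], [-2.4, -2.5], [-1.6, -1.6], [0.4, 2.7], [1.3, 3.3], [0.7, 7.0], [-0.6, -0.3]]
[ 0.6624 -0.0997 -0.0139 -0.1389] 
 [[2.1, -0.7], [0.5, 0.3], [1.3, -1.4], [-2.7, -1.8], [-3.7, -0.4], [-2.6, -3.0], [-1.7, -2.0], [0.4, 2.6], [1.4, 3.3], [0.4, 6.2], [-0.3, -0.5], [1.8, -0.4], [1.9, -0.1], [2.2, -0.1], [2.8, -1.4]]
[-6.3 18.6]
[ -4.  -22.6]
[-4.1 14.9]
[ -1.2 -24.5]
[-6.  17.9]
[ -3.8 -23.2]
[-3.8 14.2]
[ -1.  -25.1]
[ 0.65963685 -0.09676242 -0.13952036] [[1.6, -1.2], [-0.1, 0.2], [0.5, -2.2], [-1.4, -2.3], [-2.4, -0.5], [-1.5, -1.1], [-0.8, 0.2], [-0.5, 8.1], [0.5, 8.9], [4.3, 5.9], [1.8, 6.5]]
[ 0.6541 -0.0779  0.02  ]
[ 0.6507 -0.1174  0.02  ]
[ 0.6559 -0.0818  0.    ]
[ 0.6533 -0.1199  0.    ]
```

```bash
python3 - <<'E'
from fit import *
C=lambda x,y:np.array([350+x/2.9,145+y/2.9])
T2=lambda x,y:np.array([320+(x-399)/2.85,140+y/2.85]);S2=lambda x,y:np.array([300+x/2.85,125+y/2.85])
ob=[("w2",L,C(*p)) for L,p in [([-85,35,46],(113,58)),([-85,25,46],(116,87)),([-85,35,0],(92,40)),([-42,35,46],(265,60)),([-42,25,46],(265,88)),([-42,-25,46],(248,247)),([-42,-35,46],(243,273)),
([-85,-145,46],(92,548)),([-85,-155,46],(88,570))]]
ob+=[("scene",[-85,30,46],S2(124,345)),("scene",[-85,-30,46],S2(212,332)),("top",[-85,30,46],T2(429,316)),("top",[-85,-30,46],T2(512,322)),("top",[-85,-150,46],T2(663,342)),("scene",[-85,-150,46],S2(374,292))]
for d in(0,10):
  o2=[(v,[L[0],L[1]+(d if L[1]<-100 else 0),L[2]],p) for v,L,p in ob]
  p=fit(o2,[.66,-.09,0,-.148])
  c,s=np.cos(p[3]),np.sin(p[3])
  for w in([.6541,-.0779],[.6507,-.1174],[.6533,-.1199]):
    w=np.array(w)-p[:2];print((1e3*np.array([c*w[0]+s*w[1],-s*w[0]+c*w[1]])).round(1))
E
```

```text
[ 0.6642 -0.1023 -0.0187 -0.1586] 
 [[4.3, -0.8], [2.5, 0.0], [3.4, -1.5], [-1.2, -1.0], [-2.4, 0.2], [-2.3, -3.1], [-1.7, -2.2], [-0.9, 0.6], [-0.2, 1.1], [1.3, 1.1], [1.9, -2.1], [1.7, -5.4], [1.5, -3.3], [6.2, -2.0], [6.5, -3.1]]
[-13.8  22.5]
[-11. -17.]
[ -8.  -19.1]
[ 0.6598 -0.0976 -0.0007 -0.1463] 
 [[2.0, -1.1], [0.3, 0.3], [0.9, -2.0], [-1.1, -1.8], [-2.3, -0.1], [-1.7, -0.8], [-1.0, 0.5], [-0.8, -0.6], [0.0, 0.3], [1.3, -1.3], [2.3, -4.8], [0.6, -3.9], [1.0, -2.1], [2.1, -2.0], [2.4, -5.4]]
[-8.5 18.7]
[ -6.1 -20.9]
[ -3.1 -23. ]
```

The shelf fit is now consistent: origin (0.660, -0.098), yaw -0.146. The crop shows the stone's near end about 5 mm in front of the origin, centred to within about 1 mm. Next I lower the rod in front of the bay and slide the foot in.

```bash
python3 -m jog '[{"delta_pos":[-0.6,0,2],"twist":0},{"delta_pos":[0,0,3],"twist":0},{"delta_pos":[0,0,3],"twist":0},{"delta_pos":[0,0,2],"twist":0},{"delta_pos":[0,0,0.5],"twist":0},{"delta_pos":[0,0,0],"twist":0}]'
python3 -m jog '[{"delta_pos":[0,1,0],"twist":0},{"delta_pos":[0,2,0],"twist":0},{"delta_pos":[0,2,0],"twist":0},{"delta_pos":[0,2,0],"twist":0},{"delta_pos":[0,2,0],"twist":0},{"delta_pos":[0,1.7,0],"twist":0},{"delta_pos":[0,1,0],"twist":0},{"delta_pos":[0,1,0],"twist":0},{"delta_pos":[0,0,0],"twist":0},{"delta_pos":[0,0,0],"twist":0}]'
python3 - <<'E'
from rig import *
import cv2,pickle
o=get_obs();print({k:o[k].round(4).tolist() for k in('tool_pos','q','contact_force')})
import numpy as np
a=[]
for n in("wrist","scene","top"):
    f=grab_frame(n);pickle.dump(f,open(f"pics/{n}3.pkl","wb"));cv2.imwrite(f"pics/{n}3.png",f["color"][:,:,::-1]);a.append(f["color"][:,:,::-1])
E
```

```text
clock: 6.92
tool_pos: [0.511, -0.0767, 0.1389]
eef_rot: [[0.145, 0.989, 0.0], [0.989, -0.145, 0.0], [0.0, 0.0, -1.0]]
contact_force: [-0.1, -0.4, -1.7]
gripper_width: 0.168
finger_force: 59.0
clock: 8.18
tool_pos: [0.6357, -0.0959, 0.1388]
eef_rot: [[0.147, 0.989, -0.001], [0.989, -0.147, 0.0], [0.0, -0.001, -1.0]]
contact_force: [0.3, -0.1, -0.9]
gripper_width: 0.166
finger_force: 59.0
{'tool_pos': [0.6357, -0.0959, 0.1388], 'q': [-0.1131, 0.7096, 0.4034, 1.5466, -0.3194, 0.952, 0.2427], 'contact_force': [0.2582, -0.1472, -0.9198]}
```

```bash
python3 -m jog '[{"delta_pos":[0,0,0.5],"twist":0},{"delta_pos":[0,0,0.5],"twist":0},{"delta_pos":[0,0,0.2],"twist":0},{"delta_pos":[0,0,0],"twist":0},{"delta_pos":[0,0,0],"twist":0}]' | egrep 'pos|contact'
for i in 1 2; do python3 -m jog '[{"delta_pos":[0,0,0.04],"twist":0},{"delta_pos":[0,0,0],"twist":0}]'| egrep 'pos|contact'; done
```

```text
tool_pos: [0.6363, -0.096, 0.1269]
contact_force: [-0.3, 1.8, -1.3]
tool_pos: [0.6362, -0.0959, 0.1265]
contact_force: [0.1, 0.4, -1.2]
tool_pos: [0.6362, -0.0959, 0.126]
contact_force: [0.0, 0.0, -1.3]
```

```bash
cat > g.py <<'E'
# guard: print jog's pose and force, succeed only if Fz lies within [lo,hi]
import sys,re
s=sys.stdin.read();p=re.search(r"tool_pos: (\[.*\])",s);f=re.search(r"contact_force: (\[.*\])",s)
if not f: print(s);sys.exit(1)
print(re.search(r"clock: (.*)",s)[1],p[1],f[1]);z=eval(f[1])[2];sys.exit(not float(sys.argv[1])<=z<=float(sys.argv[2]))
E
G="python3 g.py -3 0.7"
python3 -m jog '[{"delta_pos":[0,0,0.03],"twist":0},{"delta_pos":[0,0,0],"twist":0}]'|$G && python3 -m jog '[{"delta_pos":[0,0,0.03],"twist":0},{"delta_pos":[0,0,0],"twist":0}]'|$G && python3 -m jog '[{"delta_pos":[0,0,0.03],"twist":0},{"delta_pos":[0,0,0],"twist":0}]'|$G && python3 -m jog '[{"delta_pos":[0,0,0.03],"twist":0},{"delta_pos":[0,0,0],"twist":0}]'|$G && python3 -m jog '[{"delta_pos":[0,0,0.03],"twist":0},{"delta_pos":[0,0,0],"twist":0}]'|$G && python3 -m jog '[{"delta_pos":[0,0,0.03],"twist":0},{"delta_pos":[0,0,0],"twist":0}]'|$G && python3 -m jog '[{"delta_pos":[0,0,0.03],"twist":0},{"delta_pos":[0,0,0],"twist":0}]'|$G && python3 -m jog '[{"delta_pos":[0,0,0.03],"twist":0},{"delta_pos":[0,0,0],"twist":0}]'|$G
```

```text
9.7 [0.6362, -0.096, 0.1257] [-0.3, -0.7, -1.9]
9.95 [0.6362, -0.096, 0.1254] [-1.4, 0.1, -1.1]
10.2 [0.6362, -0.0959, 0.1251] [-0.3, -0.3, -1.2]
10.45 [0.6362, -0.096, 0.1248] [1.5, -0.1, -1.2]
10.7 [0.6362, -0.096, 0.1247] [-0.3, 0.2, -0.5]
10.95 [0.6362, -0.096, 0.1246] [-1.0, 0.6, 1.8]
```

```bash
python3 -m jog '[{"delta_pos":[0,0,0.025],"twist":0},{"delta_pos":[0,0,0],"twist":0},{"delta_pos":[0,0,0],"twist":0}]'|python3 g.py -3 4.5 && python3 -m jog '[{"delta_pos":[0,0,0.015],"twist":0},{"delta_pos":[0,0,0],"twist":0},{"delta_pos":[0,0,0],"twist":0}]'|python3 g.py -3 6
```

```text
11.32 [0.6362, -0.0961, 0.1245] [-1.4, -0.2, 5.8]
```

```bash
G="python3 g.py 3.7 7.6"; python3 -m jog '[{"delta_pos":[0,-0.1,0],"twist":0},{"delta_pos":[0,-0.2,0],"twist":0}]'|$G && python3 -m jog '[{"delta_pos":[0,-0.2,0],"twist":0},{"delta_pos":[0,-0.2,0],"twist":0}]'|$G && python3 -m jog '[{"delta_pos":[0,-0.2,0],"twist":0},{"delta_pos":[0,-0.2,0],"twist":0}]'|$G
```

```text
11.58 [0.6344, -0.0957, 0.1239] [1.9, 0.4, -0.4]
```

```bash
python3 -m jog '[{"delta_pos":[0,0,0],"twist":0}]'|python3 g.py 3.7 7.6; python3 -m jog '[{"delta_pos":[0,0,0],"twist":0}]'|python3 g.py 3.7 7.6
```

```text
11.7 [0.6342, -0.0956, 0.1239] [0.8, 0.3, -0.5]
11.82 [0.6341, -0.0955, 0.1239] [1.6, 0.2, -0.0]
```

```bash
G="python3 g.py -3 4.2"; python3 -m jog '[{"delta_pos":[0,0,0.03],"twist":0},{"delta_pos":[0,0,0],"twist":0}]'|$G && python3 -m jog '[{"delta_pos":[0,0,0.02],"twist":0},{"delta_pos":[0,0,0],"twist":0}]'|$G && python3 -m jog '[{"delta_pos":[0,0,0.02],"twist":0},{"delta_pos":[0,0,0],"twist":0}]'|$G && python3 -m jog '[{"delta_pos":[0,0,0.02],"twist":0},{"delta_pos":[0,0,0],"twist":0}]'|$G
```

```text
12.08 [0.6337, -0.0956, 0.1238] [1.2, -0.4, 0.7]
12.32 [0.6335, -0.0955, 0.1237] [1.5, 0.0, 1.4]
12.58 [0.6334, -0.0956, 0.1236] [1.1, -0.3, 3.0]
12.82 [0.6333, -0.0956, 0.1235] [0.0, -0.9, 5.2]
```

```bash
G="python3 g.py 2.6 7.6"; python3 -m jog '[{"delta_pos":[0,-0.1,0],"twist":0}]'|$G && python3 -m jog '[{"delta_pos":[0,-0.1,0],"twist":0}]'|$G && python3 -m jog '[{"delta_pos":[0,-0.1,0],"twist":0}]'|$G && python3 -m jog '[{"delta_pos":[0,-0.1,0],"twist":0}]'|$G
```

```text
12.95 [0.6327, -0.0955, 0.1233] [2.2, 0.0, 3.8]
13.08 [0.632, -0.0953, 0.1232] [2.8, -0.8, 2.6]
13.2 [0.6308, -0.0952, 0.1232] [2.3, 0.4, 1.7]
```

```bash
python3 -m jog '[{"delta_pos":[0,0,0.04],"twist":0},{"delta_pos":[0,0,0],"twist":0}]'|python3 g.py -3 4.2 &&  python3 -m jog '[{"delta_pos":[0,0,0.03],"twist":0},{"delta_pos":[0,0,0],"twist":0}]'|python3 g.py -3 4.2; G="python3 g.py 3 7.6"; python3 -m jog '[{"delta_pos":[0,-0.1,0.01],"twist":0}]'|$G && python3 -m jog '[{"delta_pos":[0,-0.1,0.01],"twist":0}]'|$G && python3 -m jog '[{"delta_pos":[0,-0.1,0.01],"twist":0}]'|$G && python3 -m jog '[{"delta_pos":[0,-0.1,0.01],"twist":0}]'|$G
```

```text
13.45 [0.6306, -0.0952, 0.1231] [2.1, -0.1, 4.6]
13.58 [0.6301, -0.0951, 0.123] [2.7, -0.5, 4.7]
13.7 [0.6291, -0.095, 0.123] [2.2, -1.0, 5.5]
13.82 [0.6282, -0.0948, 0.1229] [3.0, -0.6, 5.3]
13.95 [0.6273, -0.0947, 0.1229] [2.6, -1.4, 5.9]
```

```bash
G="python3 g.py 4 7.4"; python3 -m jog '[{"delta_pos":[0,-0.15,0],"twist":0},{"delta_pos":[0,-0.15,0],"twist":0}]'|$G && python3 -m jog '[{"delta_pos":[0,-0.2,0],"twist":0},{"delta_pos":[0,-0.2,0],"twist":0}]'|$G && python3 -m jog '[{"delta_pos":[0,-0.2,0],"twist":0},{"delta_pos":[0,-0.2,0],"twist":0}]'|$G && python3 -m jog '[{"delta_pos":[0,-0.2,0],"twist":0},{"delta_pos":[0,-0.2,0],"twist":0}]'|$G && python3 -m jog '[{"delta_pos":[0,-0.2,0],"twist":0},{"delta_pos":[0,-0.2,0],"twist":0}]'|$G;
python3 - <<'E'
from rig import *
import cv2
cv2.imwrite("pics/w4.png",grab_frame("wrist")["color"][:,:,::-1])
E
```

```text
14.2 [0.6243, -0.0943, 0.1229] [3.0, 0.5, 5.4]
14.45 [0.6203, -0.0937, 0.1229] [3.3, 0.2, 5.4]
14.7 [0.6164, -0.0931, 0.1229] [3.5, -0.3, 5.3]
14.95 [0.6124, -0.0925, 0.1229] [3.3, -0.8, 5.6]
15.2 [0.6085, -0.0919, 0.1229] [3.3, -0.3, 5.8]
```

View pics/w4.png

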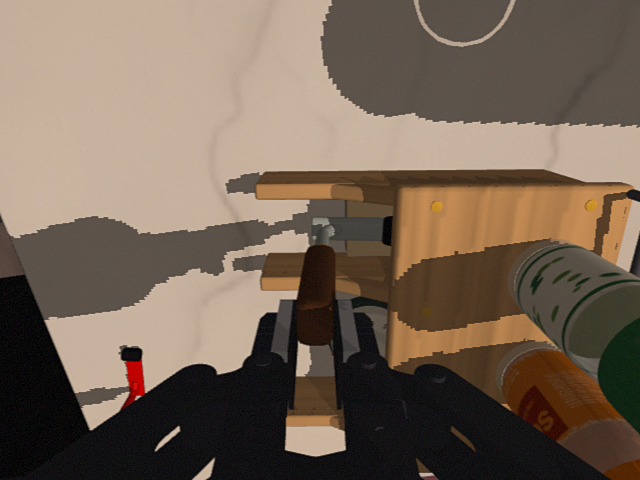

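The stone's near end (px 346) now sticks out past the board and the stone is following the toe (px 390). I'll keep drawing.

```bash
G="python3 g.py 4.3 7.2"; python3 -m jog '[{"delta_pos":[0,-0.2,0],"twist":0},{"delta_pos":[0,-0.3,0],"twist":0}]'|$G && python3 -m jog '[{"delta_pos":[0,-0.3,0],"twist":0},{"delta_pos":[0,-0.3,0],"twist":0}]'|$G && python3 -m jog '[{"delta_pos":[0,-0.3,0],"twist":0},{"delta_pos":[0,-0.3,0],"twist":0}]'|$G && python3 -m jog '[{"delta_pos":[0,-0.3,0],"twist":0},{"delta_pos":[0,-0.3,0],"twist":0}]'|$G && python3 -m jog '[{"delta_pos":[0,-0.3,0],"twist":0},{"delta_pos":[0,-0.3,0],"twist":0}]'|$G && python3 -m jog '[{"delta_pos":[0,-0.3,0],"twist":0},{"delta_pos":[0,-0.3,0],"twist":0}]'|$G && python3 -m jog '[{"delta_pos":[0,-0.3,0],"twist":0},{"delta_pos":[0,-0.3,0],"twist":0}]'|$G && python3 -m jog '[{"delta_pos":[0,-0.3,0],"twist":0},{"delta_pos":[0,-0.3,0],"twist":0}]'|$G
```

```text
15.5 [0.6036, -0.0913, 0.1229] [3.5, -0.3, 5.9]
15.75 [0.5976, -0.0903, 0.1229] [4.0, -0.2, 4.8]
16.0 [0.5917, -0.0895, 0.1229] [3.8, 0.0, 5.2]
16.25 [0.5858, -0.0886, 0.1229] [3.7, -0.2, 5.4]
16.5 [0.5798, -0.0877, 0.1229] [2.6, -0.2, 6.3]
16.75 [0.5739, -0.0868, 0.1229] [3.1, -0.5, 5.6]
17.0 [0.568, -0.086, 0.1229] [3.8, -0.6, 6.3]
17.25 [0.5621, -0.0851, 0.1229] [3.3, 0.4, 5.7]
```

```bash
G="python3 g.py 4.3 7.2"; python3 -m jog '[{"delta_pos":[0,-0.3,0],"twist":0},{"delta_pos":[0,-0.3,0],"twist":0}]'|$G && python3 -m jog '[{"delta_pos":[0,-0.3,0],"twist":0},{"delta_pos":[0,-0.3,0],"twist":0}]'|$G && python3 -m jog '[{"delta_pos":[0,-0.3,0],"twist":0},{"delta_pos":[0,-0.3,0],"twist":0}]'|$G && python3 -m jog '[{"delta_pos":[0,-0.3,0],"twist":0},{"delta_pos":[0,-0.3,0],"twist":0}]'|$G && python3 -m jog '[{"delta_pos":[0,-0.3,0],"twist":0},{"delta_pos":[0,-0.3,0],"twist":0}]'|$G && python3 -m jog '[{"delta_pos":[0,-0.3,0],"twist":0},{"delta_pos":[0,-0.3,0],"twist":0}]'|$G && python3 -m jog '[{"delta_pos":[0,-0.3,0],"twist":0},{"delta_pos":[0,-0.3,0],"twist":0}]'|$G && python3 -m jog '[{"delta_pos":[0,-0.3,0],"twist":0},{"delta_pos":[0,-0.3,0],"twist":0}]'|$G && python3 -m jog '[{"delta_pos":[0,-0.3,0],"twist":0},{"delta_pos":[0,-0.3,0],"twist":0}]'|$G && python3 -m jog '[{"delta_pos":[0,-0.3,0],"twist":0},{"delta_pos":[0,-0.3,0],"twist":0}]'|$G
```

```text
17.5 [0.5561, -0.0842, 0.1229] [3.0, -0.6, 6.0]
17.75 [0.5502, -0.0833, 0.1229] [3.1, -0.5, 6.2]
18.0 [0.5443, -0.0825, 0.1228] [2.8, -0.0, 5.7]
18.25 [0.5384, -0.0816, 0.1228] [3.0, 0.7, 5.4]
18.5 [0.5324, -0.0807, 0.1228] [3.1, -1.0, 4.8]
18.75 [0.5265, -0.0798, 0.1228] [3.1, -0.1, 5.4]
19.0 [0.5206, -0.0789, 0.1228] [3.2, -0.4, 5.7]
19.25 [0.5146, -0.0781, 0.1228] [4.0, 0.0, 4.3]
19.5 [0.5088, -0.0772, 0.1228] [3.3, -0.5, 6.0]
19.75 [0.5028, -0.0763, 0.1228] [2.1, -0.2, 5.8]
```

```bash
G="python3 g.py 4.1 7.2"; python3 -m jog '[{"delta_pos":[0,-0.3,0],"twist":0},{"delta_pos":[0,-0.3,0],"twist":0}]'|$G && python3 -m jog '[{"delta_pos":[0,-0.3,0],"twist":0},{"delta_pos":[0,-0.3,0],"twist":0}]'|$G && python3 -m jog '[{"delta_pos":[0,-0.3,0],"twist":0},{"delta_pos":[0,-0.3,0],"twist":0}]'|$G && python3 -m jog '[{"delta_pos":[0,-0.3,0],"twist":0},{"delta_pos":[0,-0.3,0],"twist":0}]'|$G && python3 -m jog '[{"delta_pos":[0,-0.3,0],"twist":0},{"delta_pos":[0,-0.3,0],"twist":0}]'|$G && python3 -m jog '[{"delta_pos":[0,-0.3,0],"twist":0},{"delta_pos":[0,-0.3,0],"twist":0}]'|$G && python3 -m jog '[{"delta_pos":[0,-0.3,0],"twist":0},{"delta_pos":[0,-0.2,0],"twist":0}]'|$G
python3 - <<'E'
from rig import *
import cv2,pickle
f=grab_frame("wrist");pickle.dump(f,open("pics/w3.pkl","wb"));cv2.imwrite("pics/w5.png",f["color"][:,:,::-1])
E
```

```text
20.0 [0.4969, -0.0755, 0.1228] [4.1, 0.4, 6.5]
20.25 [0.491, -0.0746, 0.1228] [2.6, 0.2, 5.8]
20.5 [0.485, -0.0737, 0.1228] [2.2, -0.4, 5.7]
20.75 [0.4791, -0.0728, 0.1228] [3.1, -0.5, 4.9]
21.0 [0.4732, -0.0719, 0.1228] [2.9, -0.8, 6.6]
21.25 [0.4673, -0.0711, 0.1228] [3.1, -0.3, 6.2]
21.5 [0.4623, -0.0703, 0.1228] [4.0, -0.1, 6.2]
```

View pics/w5.png

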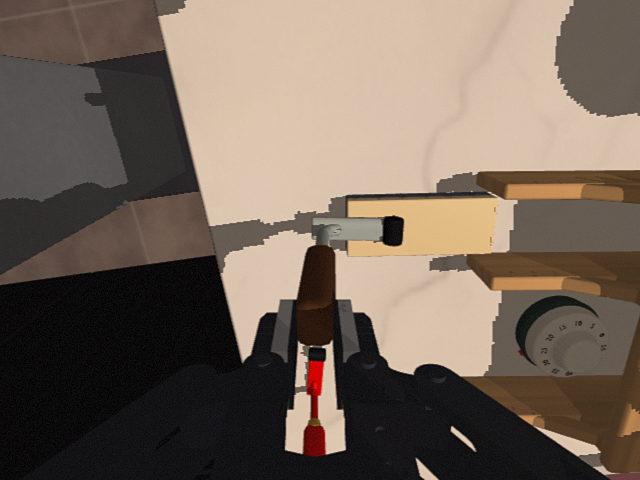

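The stone's far end is at px ≈(497,195)–(494,252), still a little inside the cheek fronts (≈478 and 468).

```bash
python3 - <<'E'
from fit import *
f=F["w3"]
def onz(px,z):
    d=f["R"].T@np.linalg.solve(f["K"],[*px,1]);c=-f["R"].T@f["t"];return c+d*(z-c[2])/d[2]
c,s=np.cos(-.146),np.sin(-.146)
def sh(w):
    w=w[:2]-[.6598,-.0976];return (1e3*np.array([c*w[0]+s*w[1],-s*w[0]+c*w[1]])).round(1)
for px,z in(((497,196),.02),((494,252),.02),((347,197),.02),((348,257),.02),((482,184),.046),((485,197),.046),((472,266),.046),((477,172),0)):print(px,sh(onz(px,z)))
E
```

```text
(497, 196) [-79.6  21.2]
(494, 252) [-76.  -18.2]
(347, 197) [-178.1   20.8]
(348, 257) [-176.4  -21.5]
(482, 184) [-101.5   34.5]
(485, 197) [-98.7  26.7]
(472, 266) [-100.9  -17.5]
(477, 172) [-86.7  33.6]
```

```bash
G="python3 g.py 4 7.2"; python3 -m jog '[{"delta_pos":[0,-0.2,0],"twist":0},{"delta_pos":[0,-0.3,0],"twist":0}]'|$G && python3 -m jog '[{"delta_pos":[0,-0.3,0],"twist":0},{"delta_pos":[0,-0.3,0],"twist":0}]'|$G && python3 -m jog '[{"delta_pos":[0,-0.3,0],"twist":0},{"delta_pos":[0,-0.3,0],"twist":0}]'|$G && python3 -m jog '[{"delta_pos":[0,-0.2,0],"twist":0},{"delta_pos":[0,-0.1,0],"twist":0},{"delta_pos":[0,0,0],"twist":0}]'|$G
```

```text
21.8 [0.4575, -0.0696, 0.1228] [3.6, -0.8, 7.0]
22.05 [0.4515, -0.0687, 0.1228] [3.3, -0.2, 6.0]
22.3 [0.4456, -0.0679, 0.1228] [3.0, -0.9, 5.5]
22.68 [0.4425, -0.0674, 0.1228] [3.1, -1.2, 6.4]
```

```bash
python3 -m jog '[{"delta_pos":[0,0,-0.1],"twist":0},{"delta_pos":[0,0,-0.3],"twist":0},{"delta_pos":[0,0,-2],"twist":0},{"delta_pos":[0,0,-3],"twist":0},{"delta_pos":[0,0,-4],"twist":0},{"delta_pos":[0,0,-3.3],"twist":0},{"delta_pos":[0,0,0],"twist":0}]'
python3 - <<'E'
from rig import *
import cv2,pickle,numpy as np
f=grab_frame("wrist");pickle.dump(f,open("pics/w3.pkl","wb"))
t=grab_frame("scene");pickle.dump(t,open("pics/s6.pkl","wb"))
a=cv2.resize(f["color"][100:400,200:600,::-1],(800,600));cv2.imwrite("pics/w6.png",a)
E
```

```text
clock: 23.55
tool_pos: [0.4398, -0.0669, 0.2496]
eef_rot: [[0.146, 0.989, -0.002], [0.989, -0.146, 0.001], [0.001, -0.002, -1.0]]
contact_force: [-0.2, -0.0, -2.4]
gripper_width: 0.164
finger_force: 59.0
```

View pics/w6.png

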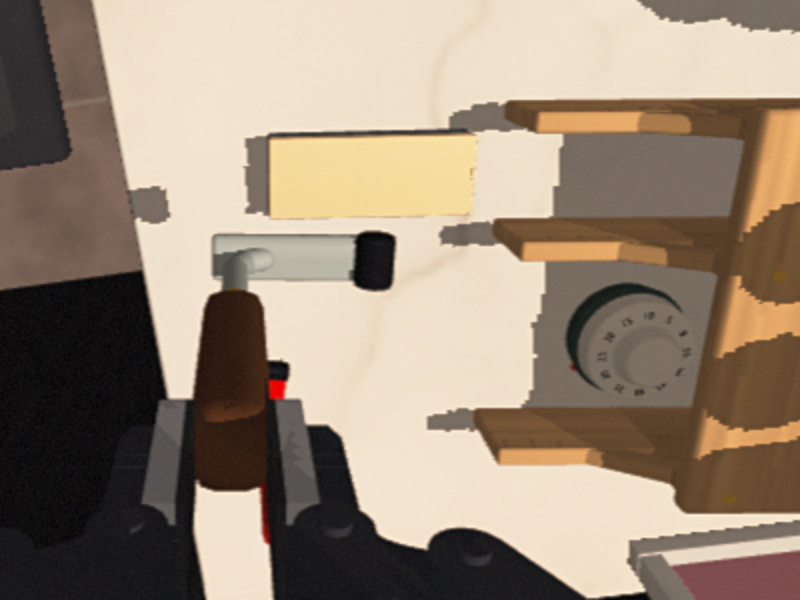

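The stone lies flat and straight, entirely in front of the shelf: its far end is at crop px 475 and the cheeks start at 497–508. The rod sits unchanged in the grip. I'll carry it back.

```bash
python3 -m jog '[{"delta_pos":[0,0,0],"twist":-4.6},{"delta_pos":[1.64,0.76,0],"twist":0},{"delta_pos":[3.5,1.5,0],"twist":0},{"delta_pos":[4,1.7,0],"twist":0},{"delta_pos":[4,1.7,0],"twist":0},{"delta_pos":[4,1.7,0],"twist":0},{"delta_pos":[4,1.7,0],"twist":0},{"delta_pos":[2,1,0],"twist":0},{"delta_pos":[0,0,0],"twist":0},{"delta_pos":[0,0,0],"twist":0}]'
python3 - <<'E'
from rig import *
import cv2
f=grab_frame("wrist");t=grab_frame("top")
import numpy as np
a=cv2.resize(f["color"][80:280,220:460,::-1],(480,400),interpolation=cv2.INTER_CUBIC);b=cv2.resize(t["color"][205:305,180:255,::-1],(300,400),interpolation=cv2.INTER_CUBIC)
cv2.imwrite("pics/w7.png",np.hstack([a,b]))
E
```

```text
clock: 24.9
tool_pos: [0.5561, 0.156, 0.2482]
eef_rot: [[0.068, 0.998, -0.003], [0.998, -0.068, -0.002], [-0.002, -0.003, -1.0]]
contact_force: [0.0, -0.5, -1.4]
gripper_width: 0.168
finger_force: 59.0
```

```bash
G="python3 g.py -4 2"; python3 -m jog '[{"delta_pos":[0,0,2.5],"twist":0},{"delta_pos":[0,0,2.5],"twist":0},{"delta_pos":[0,0,1.5],"twist":0},{"delta_pos":[0,0,0.2],"twist":0},{"delta_pos":[0,0,0],"twist":0},{"delta_pos":[0,0,0],"twist":0}]'|$G
```

```text
25.75 [0.5578, 0.1571, 0.1833] [0.0, 0.6, -1.5]
```

```bash
G="python3 g.py -4 1.5"; python3 -m jog '[{"delta_pos":[0,-0.24,0],"twist":0},{"delta_pos":[0,0,0.5],"twist":0},{"delta_pos":[0,0,0.5],"twist":0},{"delta_pos":[0,0,0.5],"twist":0}]'|$G && python3 -m jog '[{"delta_pos":[0,0,0.5],"twist":0},{"delta_pos":[0,0,0.5],"twist":0},{"delta_pos":[0,0,0.5],"twist":0}]'|$G && python3 -m jog '[{"delta_pos":[0,0,0.7],"twist":0},{"delta_pos":[0,0,0.7],"twist":0},{"delta_pos":[0,0,0.7],"twist":0}]'|$G && python3 -m jog '[{"delta_pos":[0,0,0.7],"twist":0},{"delta_pos":[0,0,0.5],"twist":0},{"delta_pos":[0,0,0],"twist":0}]'|$G && python3 -m jog '[{"delta_pos":[0,0,0.2],"twist":0},{"delta_pos":[0,0,0.1],"twist":0},{"delta_pos":[0,0,0],"twist":0}]'|$G
```

```text
26.25 [0.5546, 0.1572, 0.1667] [-0.7, -0.3, -1.0]
26.62 [0.5547, 0.1573, 0.1519] [-0.6, 0.4, -0.0]
27.0 [0.5546, 0.1573, 0.1307] [-0.1, -0.4, -1.5]
27.38 [0.5544, 0.1572, 0.1188] [-0.2, 0.1, -0.9]
27.75 [0.5547, 0.1573, 0.1163] [0.0, 0.2, -1.8]
```

```bash
G="python3 g.py -4 0.5"; python3 -m jog '[{"delta_pos":[0,0,0.1],"twist":0},{"delta_pos":[0,0,0],"twist":0}]'|$G && python3 -m jog '[{"delta_pos":[0,0,0.08],"twist":0},{"delta_pos":[0,0,0],"twist":0}]'|$G && python3 -m jog '[{"delta_pos":[0,0,0.06],"twist":0},{"delta_pos":[0,0,0],"twist":0}]'|$G && python3 -m jog '[{"delta_pos":[0,0,0.05],"twist":0},{"delta_pos":[0,0,0],"twist":0}]'|$G && python3 -m jog '[{"delta_pos":[0,0,0.05],"twist":0},{"delta_pos":[0,0,0],"twist":0}]'|$G && python3 -m jog '[{"delta_pos":[0,0,0.05],"twist":0},{"delta_pos":[0,0,0],"twist":0}]'|$G
```

```text
28.0 [0.5547, 0.1572, 0.1152] [0.4, -0.2, -1.4]
28.25 [0.5547, 0.1573, 0.1146] [0.2, -0.6, -0.4]
28.5 [0.5547, 0.1573, 0.1144] [-2.8, -0.2, 4.0]
```

```bash
python3 -m jog '[{"delta_pos":[0,0,0],"twist":0},{"delta_pos":[0,0,0],"twist":0},{"delta_pos":[0,0,0],"twist":0},{"delta_pos":[0,0,0],"twist":0}]' 0.6
python3 -m jog '[{"delta_pos":[0,0,0],"twist":0},{"delta_pos":[0,0,0],"twist":0},{"delta_pos":[0,0,0],"twist":0},{"delta_pos":[0,0,0],"twist":0},{"delta_pos":[0,0,0],"twist":0}]' 0 | egrep 'width|contact'
python3 -m jog '[{"delta_pos":[0,0,-1],"twist":0},{"delta_pos":[0,0,-2],"twist":0},{"delta_pos":[0,0,-3],"twist":0},{"delta_pos":[0,0,-3],"twist":0},{"delta_pos":[0,0,-3],"twist":0},{"delta_pos":[0,0,-2],"twist":0},{"delta_pos":[0,0,0],"twist":0},{"delta_pos":[0,0,0],"twist":0}]'
python3 - <<'E'
from rig import *
import cv2,numpy as np
s=grab_frame("scene")["color"][:,:,::-1];t=grab_frame("wrist")["color"][:,:,::-1]
a=cv2.resize(s[70:400,180:480],(540,594));b=cv2.resize(t[90:280,240:430],(255,255))
p=np.zeros((594,795,3),np.uint8);p[:,:540]=a;p[:255,540:]=b
cv2.imwrite("pics/end.png",p)
E
```

```text
clock: 29.0
tool_pos: [0.5547, 0.1572, 0.1137]
eef_rot: [[0.067, 0.998, -0.0], [0.998, -0.067, -0.0], [-0.0, -0.0, -1.0]]
contact_force: [-1.1, -0.2, -0.5]
gripper_width: 0.402
finger_force: 0.0
contact_force: [-0.1, -0.5, -0.6]
gripper_width: 0.998
clock: 30.62
tool_pos: [0.5541, 0.1572, 0.2532]
eef_rot: [[0.067, 0.998, -0.001], [0.998, -0.067, -0.0], [-0.0, -0.001, -1.0]]
contact_force: [-0.5, -0.6, -1.4]
gripper_width: 1.0
finger_force: 0.0
```

View pics/end.png

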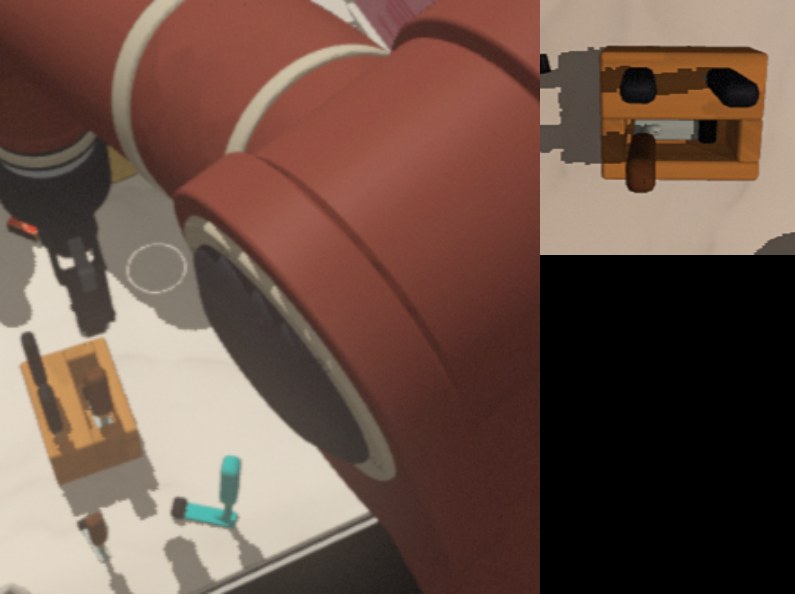

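The last picture shows the rod standing upright in its slot, the gripper empty above it, and the block as it was.

```bash
python3 -c "from rig import *; print(hand_in())"
```

```text
the job is handed in; nothing more can be done
None
```

I drew the stone out with the rod, pressing at roughly 6–8 N, and left it flat in front of the shelf, about 10 mm clear of it. The rod is back upright in its slot, and the job was handed in at about 31 s.

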